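# Slide a bare disk drive home under the hold-down spring of a test cradle

## Robot

A 6-joint arm with a two-finger parallel gripper is mounted at the origin on a cart in front of the work surface, level with it; the furniture and walls round the work are solid. World frame = base frame: x ahead of the robot, y to its left, z up, the work surface at z = 0. Lengths are in m, angles in rad, forces in N, time in s.
With the tool pointing down it reaches from about 0.35 to 0.975 m from the base axis. Payload 17.4 kg.
Tool frame: the origin (TCP) lies midway between the tips of the shut fingers; the grasp point (between the pads) lies 19 mm behind it; z points along the fingers, y is the line along which they close (so a half turn about z gives the same grasp; the last joint's range is limited). The gripper opens to 85 mm and grips with 20 to 120 N. Pads are 22 mm wide; open, the fingers measure 114 mm over their backs; the gripper's body (76 mm by 85 mm) begins 54 mm behind the grasp point. The pads swing forward as they close: fully open they stand 13 mm farther back than shut.
Start: joints at [1.305, 0.116, 1.442, -0, 1.584, -0.038], TCP at [0.152, 0.658, 0.231] pointing down, gripper open.
Joint ranges: [-2.83, 2.83], [-0.83, 2.19], [0.07, 2.5], [-1.14, 4.28], [0.01, 3], [-2.97, 2.97]. Speed limits (rad/s): [1.89, 1.89, 2.22, 3.14, 3.14, 3.14].

## Interface

Orientations are given as a unit quaternion [x, y, z, w].
In Python, from cell import r gives the robot as it stands.
- The arm moves only by the tool apply_moves, never from a script. Its argument "plan" is text: rows parted by semicolons, each of 5 numbers parted by spaces: the opening, from -1 (shut) to 1 (fully open), then the shift along the tool's x, y, z in m, then the turn about the tool's z in rad. A call has 1 to 8 rows; each row shifts and turns the commanded pose from where the row before left it, along the tool's axes as they then stand; what a row does not reach is not made up. A row lasts 1/10 s, in which the tool goes at most 50 mm and 8.59 degrees, less where a joint would pass 70% of its speed; a pose out of reach is approached as far as the arm can. A call with a gripper value outside its range is refused whole. The fingers move at their own pace and stop on an object; "force" is the grip in N (left out, the last holds). Time passes only in rows, so rows that do not move let the fingers close. It gives the time, the measured TCP pose, the force, the opening and the grip force at its end, in the units of the state.
- r.get_obs(): the state, without advancing time (a new reading comes with each control period).
- r.read_camera(name): name is "side" or "top"; returns a dict with "color" (420x560x3 uint8, red, green, blue), "vertical_fov" (degrees; the focal length in pixels is half the picture's height over the tangent of half this angle, whatever the lens; pixels are square), "cx", "cy" (the principal point, pixels), "world_from_camera" (4x4, takes a point from camera to world coordinates). Camera axes: x right, y up, looking along -z (the intrinsics and any distortion apply to the point x, -y, -z); pixel columns grow to the right and rows downward; lengths in m; the calibration is good to about 2 mm. A picture is of the moment at which its call begins. There is no depth.
- r.sign_off(): hands the job in; it is judged then, once.
The state is a dict: "time": time; "joint_positions": joint angles; "dq": joint speeds; "joint_efforts": joint torques, N m; "tcp_pos": TCP position; "tool_rot": TCP orientation; "force": force on the tool from outside, world axes, zero at the start; "wrist_torque": the same for the moment, N m; "width": finger opening in m; "gripper_force": force on a finger pad.
Only numpy, scipy, OpenCV 4.12 (cv2) and the standard library are available. Lean on these libraries where they do the work, as an engineer would, in place of code of your own. Each camera call takes 0.05 s, during which the arm holds its last target. There are 200 camera calls.

## Task

The small disk drive stands ready on the sprung bed of the test cradle, too high to pass under the crossbar. With the fingertips only, press it down hard and, keeping it pressed, slide it forward under the crossbar and its leaf spring until it is fully home against the connector block; then push the steel keeper by its pin until it has swung right across behind the drive. Grasp and lift nothing, and leave the other things on the bench alone.

Things in the scene. Friction and masses are not known exactly. Their poses are not given: they have to be found in the camera images.
- cradle: test cradle for bare drives, fixed on the bench: dark base plate 206 x 96 mm, aluminium side guides 24 mm high, channel 73.5 mm wide between them. Origin at bench level on the channel's centre line; x is the sliding direction, from the open mouth (x = -112 mm) to the black connector block (face at x = +70 mm, 30 mm high), y to the left of it, z up. Bed and guides are slippery (friction 0.1).
- crossbar (a point): middle of the underside of the steel crossbar, 22.5 mm above the bench; the bar is 10 mm wide along x (x = 22 to 32 mm in the cradle) and 8.5 mm high. From under it a forked leaf spring slopes down in +x to its toes at x = 57 mm, 15.5 mm above the bench; the drive lifts the toes as it passes, which presses it down with about 8 N and drags on it, and holds it down afterwards.
- stop (a point): middle of the connector block's face, at x = 70 mm in the cradle: the drive's front edge rests on it when home
- bed (a joint): sprung floor plate under the drive: 0 raised, its top 18 mm above the bench; 0.008 m fully down on a solid stop, top 10 mm. Raised, the drive's top is 26 mm high and its front butts on the crossbar: it must go down over 4 mm to pass, best fully. A finger on the drive needs 2 N to start it, 8 N to bottom it, and 15 to 20 N kept up to drag the drive past the spring without slipping.
- drive_top (a point): centre of the top face of the 2.5-inch disk drive, 100 x 70 x 8 mm, 0.1 kg, long side along the cradle's x (the point's x points to the connector block). Front edge 51 mm ahead, rear edge 49 mm behind. At the start the front edge is 7 to 22 mm short of the crossbar; home, the point is at x = 19 mm in the cradle, and the top behind the crossbar (x below 22 mm) is still open to the fingers.
- drive_front (a point): middle of the top front edge of the drive, 51 mm ahead of its centre; home when it is at x = 70 mm in the cradle's frame
- keeper (a joint): flat steel bar 51 x 8 x 11 mm (13 to 24 mm above the bench) on an upright pivot. 0: open, it points to the cradle's -x and fills a gap in the right guide. It swings inwards (clockwise from above) to 1.57: closed, pointing to +y across the channel, its face 2.5 mm behind the drive when that is home. It stays where it is left; about 1 N at the pin moves it.
- keeper_pivot (a point): top of the keeper's pivot, at x = -36.5, y = -41 mm in the cradle
- keeper_pin (a point): middle of the top of the steel finger pin, 10 mm thick, that stands on the keeper 38 mm from its pivot, reaching from 24 to 49.5 mm above the bench
- screwdriver: slim blue-handled precision screwdriver, 140 mm, lying along the cradle's left side; leave alone. Origin in its middle, at bench level
- usb_stick: USB stick 47 x 16 x 8 mm, lying to the right of the cradle's far end; leave alone. Origin at bench level
- heat_sink: finned aluminium heat sink 50 x 50 x 22 mm, standing at the cradle's right side; leave alone. Origin at the centre of its underside
- flux: flux syringe 140 x 17 x 16 mm, lying farther to the left; leave alone. Origin in its middle, at bench level

How it is judged:
On the way:
1. the drive's front edge has passed under the crossbar (x of drive_front in the frame of cradle above 0.036 m).
At the end, for the whole second after the job is handed in: The drive is still within 3 mm of the connector block and held down below the crossbar (top of its front edge less than 22.5 mm above the bench), at rest, and the keeper stands across the mouth behind it (more than 1.45 rad of its 1.57) (x of drive_front in the frame of cradle above 0.067 m and z of drive_front in the frame of cradle below 0.0225 m and value of joint keeper above 1.45 rad and linear speed of drive below 0.01 m/s); the robot touches nothing.
It fails at once if the drive is lifted out of the cradle or stood on edge (height (world z) of drive_top above 0.045 m or angle between drive_top's own z axis and vertical above 0.3 rad).
It fails at once if something lying round the cradle is shoved away by more than 3 cm (distance of any of screwdriver, usb_stick, heat_sink, flux from where it was at the start of the episode above 0.03 m).
It also fails if it takes over 48 s, if anything falls off the work surface, if the arm or the gripper's body presses on something with over 40 N, if the wrist force passes 120 N, or if a joint passes its speed limit or range.

## Working session

There is one attempt and no reset: what is moved stays moved. The work goes in short steps, Python scripts to look and compute and a tool call to move; the robot and the scene stay as the last step left them, time stands still between calls to the robot, and variables do not carry over. Pictures are saved under pics/ and viewed, at most 10 in all, crops included, and the job is handed in when it is done.

Besides the shell and the picture viewer there is one more tool, called after "Call:" as name(argument=value, ...), one argument or row to a line, values as JSON. apply_moves: Moves the arm, as the interface text tells. Its arguments: {"type":"object","properties":{"plan":{"type":"string"},"force":{"type":"number"}},"required":["plan"]}

```bash
mkdir -p pics
python3 - <<'E'
from cell import r
import cv2,numpy as np
for n in("top","side"):
    d=r.read_camera(n);cv2.imwrite(f"pics/{n}0.png",d["color"][:,:,::-1])
    print(n,d["vertical_fov"],d["cx"],d["cy"],np.round(d["world_from_camera"],4).tolist(),[k for k in d])
o=r.get_obs();print({k:np.round(v,3).tolist() for k,v in o.items()})
E
```

```text
top 55.44538682539003 285.5671242423656 211.2464848183847 [[0.0173, 0.9941, -0.1071, 0.3274], [-0.9998, 0.0166, -0.0074, 0.4308], [-0.0056, 0.1073, 0.9942, 0.9001], [0.0, 0.0, 0.0, 1.0]] ['color', 'vertical_fov', 'cx', 'cy', 'world_from_camera']
side 42.25714387014715 280.8984304057328 210.25109608714365 [[-0.9422, 0.1126, -0.3157, 0.1153], [-0.3349, -0.3533, 0.8735, 1.2309], [-0.0131, 0.9287, 0.3706, 0.4004], [0.0, 0.0, 0.0, 1.0]] ['color', 'vertical_fov', 'cx', 'cy', 'world_from_camera']
{'time': 0.1, 'joint_positions': [1.305, 0.116, 1.442, 0.0, 1.584, -0.038], 'dq': [-0.002, -0.001, -0.001, -0.0, -0.001, 0.001], 'joint_efforts': [0.002, -73.368, -63.379, -0.0, 0.005, -0.0], 'tcp_pos': [0.152, 0.657, 0.231], 'tool_rot': [0.114, 0.994, -0.001, -0.0], 'force': [0.716, -0.126, 0.689], 'wrist_torque': [-0.026, 0.066, -0.007], 'gripper_force': 0.0, 'width': 0.085}
```

View pics/top0.png

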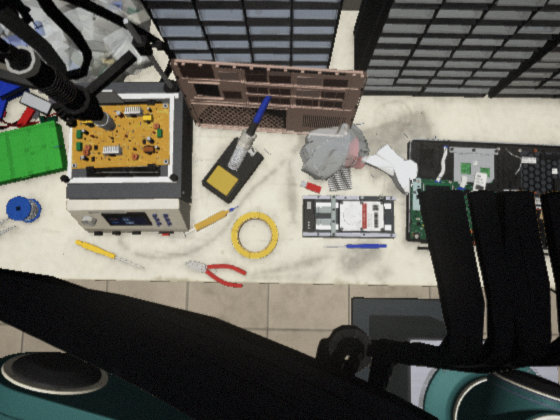

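View pics/side0.png

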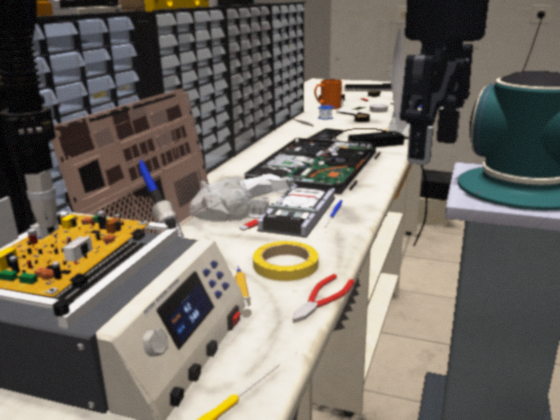

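Run:
```python
import cv2
a=cv2.imread("pics/top0.png")[170:260,290:410];cv2.imwrite("pics/topz.png",cv2.resize(a,None,fx=6.5,fy=6.5,interpolation=cv2.INTER_CUBIC))
a=cv2.imread("pics/side0.png")[165:245,230:350];cv2.imwrite("pics/sidez.png",cv2.resize(a,None,fx=6.5,fy=6.5,interpolation=cv2.INTER_CUBIC))
```

```text
(no output)
```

View pics/topz.png

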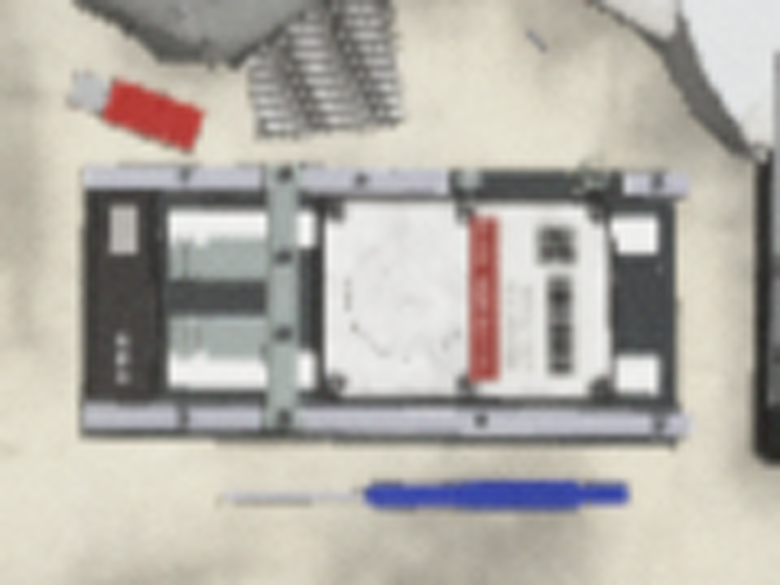

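View pics/sidez.png

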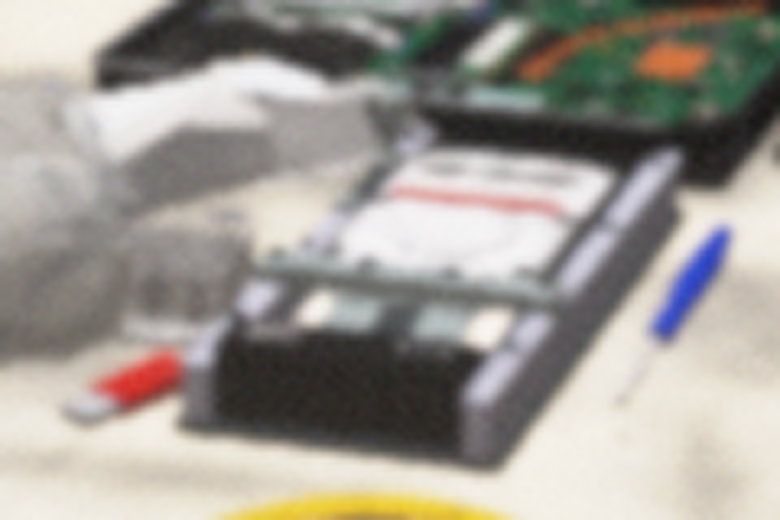

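```bash
cat > h.py <<'E'
import numpy as np
from cell import r
from scipy.optimize import least_squares
def ray(d,u,v,z):
    f=210/np.tan(np.radians(d["vertical_fov"])/2);T=d["world_from_camera"]
    q=T[:3,:3]@np.array([(u-d["cx"])/f,-(v-d["cy"])/f,-1]);p=T[:3,3]
    return p+q*(z-p[2])/q[2]
E
python3 - <<'E'
from h import *
d=r.read_camera("top")
P=lambda x,y,z:ray(d,290+x/6.5,170+y/6.5,z)[:2]
# (point, cradle x or None, cradle y or None)
M=[((163,192,.030),70,None),((163,400,.030),70,None),((266,300,.031),32,None),((300,300,.031),22,None),
((330,194,.024),None,-36.75),((420,196,.024),None,-36.75),((350,403,.024),None,36.75),((600,412,.024),None,36.75),((180,400,.024),None,36.75),
((467,181,.024),-36.5,-41),((590,178,.0495),-74.5,-41)]
def loc(p,s):
    c,n=np.cos(s[2]),np.sin(s[2]);e=(p-s[:2])
    return np.array([c*e[0]+n*e[1],-n*e[0]+c*e[1]])*1000
def res(s):
    o=[]
    for m,x,y in M:
        l=loc(P(*m),s)
        if x is not None:o.append(l[0]-x)
        if y is not None:o.append(l[1]-y)
    return o
s=least_squares(res,[.4,.3,1.57]).x
print(s,np.round(res(s),1))
for q in[(325,203),(327,396),(612,203),(612,396)]:print(loc(P(*q,.026),s))
print(loc(P(590,178,.0495),s))
E
```

```text
[0.41338662 0.30501143 1.56718303] [-1.9 -2.8  1.1 -0.3  0.9  1.  -1.6 -0.3 -1.4  0.9 -0.2  3.   1.7]
[ 12.86790027 -32.4273873 ]
[11.78120801 33.05312245]
[-84.31593706 -34.38868772]
[-83.95627041  31.08073404]
[-71.46832781 -39.32299744]
```

Call:
apply_moves(
  plan="-1 0 0 0 -0.113;-1 0 0 0 -0.112;-1 -0.026 -0.04 0 0;-1 -0.026 -0.04 0 0;-1 -0.026 -0.04 0 0;-1 -0.026 -0.04 0 0;-1 -0.026 -0.04 0 0;-1 -0.026 -0.04 0 0",
  force=40,
)

```text
time: 0.95
tcp_pos: [0.3083, 0.4154, 0.2312]
tool_rot: [0.001, 1.0, 0.0, 0.0]
force: [0.8, 0.6, -0.1]
width: -0.0
gripper_force: 0.0
```

```bash
cat > s.py <<'E'
from h import *
from scipy.spatial.transform import Rotation as R
o=r.get_obs();m=R.from_quat(o["tool_rot"]).as_matrix()
print({k:np.round(o[k],4).tolist() for k in("time","tcp_pos","force","width")},"\n",np.round(m,3).tolist())
E
python3 s.py
```

```text
{'time': 0.95, 'tcp_pos': [0.3083, 0.4154, 0.2312], 'force': [0.7764, 0.5847, -0.0845], 'width': -0.0} 
 [[-1.0, 0.002, 0.0], [0.002, 1.0, 0.0], [-0.0, 0.0, -1.0]]
```

Call:
apply_moves(
  plan="-1 -0.026 -0.0416 0 0;-1 -0.026 -0.0416 0 0;-1 -0.026 -0.0416 0 0;-1 -0.027 -0.0416 0.02 0;-1 0 0 0.04 0;-1 0 0 0.04 0;-1 0 0 0.04 0;-1 0 0 0 0",
)

```text
time: 1.75
tcp_pos: [0.4083, 0.2517, 0.0877]
tool_rot: [0.002, 1.0, -0.002, -0.003]
force: [-0.1, -0.3, 0.4]
width: -0.0001
gripper_force: 0.0
```

Run:
```python
from h import *
import cv2
a=r.read_camera("top")["color"][170:260,290:410,::-1]
b=r.read_camera("side")["color"][145:245,230:350,::-1]
cv2.imwrite("pics/c1.png",np.vstack([cv2.resize(x,None,fx=4,fy=3.1*1 if 0 else 4*0.75,interpolation=2) for x in(a,b)]) if 0 else np.hstack([cv2.resize(a,(396,297),interpolation=2),cv2.resize(b,(396,297),interpolation=2)]))
```

```text
(no output)
```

View pics/c1.png

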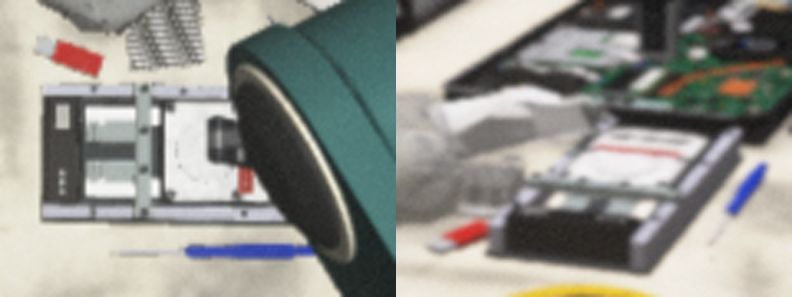

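Call:
apply_moves(
  plan="-1 0 0 0.02 0;-1 0 0 0.02 0;-1 0 0 0.01 0;-1 0 0 0.005 0;-1 0 0 0 0;-1 0 0 0 0",
)

```text
time: 2.45
tcp_pos: [0.4111, 0.2535, 0.0389]
tool_rot: [0.001, 1.0, 0.0, 0.001]
force: [-0.2, 0.8, 0.4]
width: 0.0003
gripper_force: 0.0
```

Call:
apply_moves(
  plan="-1 -0.002 -0.007 0.004 0;-1 0 0 0.004 0;-1 0 0 0.004 0;-1 0 0 0.003 0;-1 0 0 0.003 0;-1 0 0 0 0",
)

```text
time: 3.05
tcp_pos: [0.4127, 0.2462, 0.0195]
tool_rot: [0.001, 1.0, -0.0, 0.0]
force: [0.2, -2.5, 6.5]
width: -0.0
gripper_force: 3.2
```

Call:
apply_moves(
  plan="-1 0 0 0.002 0;-1 0 0 0.001 0;-1 0 0 0 0",
)

```text
time: 3.35
tcp_pos: [0.4131, 0.2464, 0.0177]
tool_rot: [0.001, 1.0, 0.0, 0.001]
force: [-3.6, -2.8, 14.9]
width: -0.0
gripper_force: 7.3
```

Call:
apply_moves(
  plan="-1 0 0 0.0005 0;-1 0 0 0 0",
)

```text
time: 3.55
tcp_pos: [0.4133, 0.2466, 0.0176]
tool_rot: [0.001, 1.0, 0.0, 0.001]
force: [-4.9, -4.4, 20.3]
width: -0.0001
gripper_force: 9.8
```

Call:
apply_moves(
  plan="-1 0 0.002 0 0;-1 0 0.003 0 0;-1 0 0.003 0 0;-1 0 0.003 0 0;-1 0 0.003 0 0",
)

```text
time: 4.05
tcp_pos: [0.4138, 0.2605, 0.0177]
tool_rot: [0.001, 1.0, 0.0, 0.001]
force: [-0.3, -5.6, 16.9]
width: -0.0004
gripper_force: 8.9
```

Call:
apply_moves(
  plan="-1 0 0.003 0.0004 0;-1 0 0.003 0 0;-1 0 0.003 0 0;-1 0 0.003 0 0;-1 0 0.003 0 0",
)

```text
time: 4.55
tcp_pos: [0.414, 0.2756, 0.0176]
tool_rot: [0.001, 1.0, 0.0, 0.002]
force: [-0.4, -8.8, 21.6]
width: -0.0003
gripper_force: 10.8
```

Run:
```python
from h import *
import cv2
a=r.read_camera("top")["color"][185:245,290:370,::-1]
b=r.read_camera("side")["color"][165:245,240:347,::-1]
cv2.imwrite("pics/c2.png",np.hstack([cv2.resize(x,(396,297),interpolation=2) for x in(a,b)]))
```

```text
(no output)
```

View pics/c2.png

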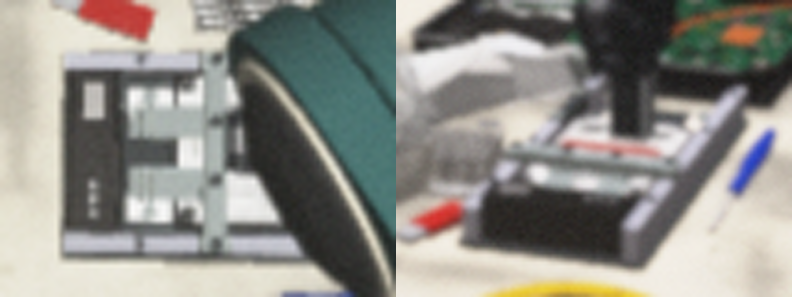

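The drive's front edge (left panel, column ~178) is already past the crossbar (columns 205–225), so it's moving with the finger. I'll keep going.

Call:
apply_moves(
  plan="-1 0 0.003 0.0003 0;-1 0 0.003 0 0;-1 0 0.003 0 0;-1 0 0.003 0 0",
)

```text
time: 5.05
tcp_pos: [0.4142, 0.2872, 0.0176]
tool_rot: [0.001, 1.0, -0.0, 0.002]
force: [-0.9, -12.2, 25.6]
width: -0.0
gripper_force: 13.0
```

Call:
apply_moves(
  plan="-1 0 0.003 0.0002 0;-1 0 0.003 0 0;-1 0 0.002 0 0",
)

```text
time: 5.35
tcp_pos: [0.4142, 0.2953, 0.0176]
tool_rot: [0.001, 1.0, -0.0, 0.002]
force: [-2.4, -12.5, 28.2]
width: -0.0002
gripper_force: 14.4
```

Call:
apply_moves(
  plan="-1 0 0.002 0 0;-1 0 0.002 0 0;-1 0 0.002 0 0",
)

```text
time: 5.65
tcp_pos: [0.4142, 0.3012, 0.0176]
tool_rot: [0.001, 1.0, -0.0, 0.002]
force: [-2.3, -19.2, 30.1]
width: 0.0
gripper_force: 14.6
```

Call:
apply_moves(
  plan="-1 0 0.002 0 0;-1 0 0.002 0 0",
)

```text
time: 5.85
tcp_pos: [0.4143, 0.3044, 0.0176]
tool_rot: [0.001, 1.0, -0.001, 0.002]
force: [-1.7, -23.9, 31.9]
width: -0.0002
gripper_force: 15.9
```

Run:
```python
from h import *
import cv2
a=r.read_camera("top")["color"][185:245,290:370,::-1]
b=r.read_camera("side")["color"][165:245,240:347,::-1]
cv2.imwrite("pics/c3.png",np.hstack([cv2.resize(x,(396,297),interpolation=2) for x in(a,b)]))
```

```text
(no output)
```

View pics/c3.png

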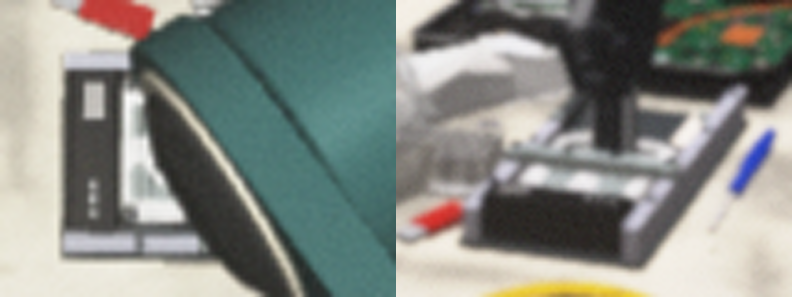

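Call:
apply_moves(
  plan="-1 0 0.001 0 0;-1 0 0.001 0 0",
)

```text
time: 6.15
tcp_pos: [0.4144, 0.3062, 0.0176]
tool_rot: [0.001, 1.0, -0.001, 0.002]
force: [-0.2, -17.3, 30.9]
width: 0.0001
gripper_force: 15.5
```

Drive's white face meets the connector block (left panel, column ~122), and the finger has just slipped against the stop, so the drive is home. Next I'll lift off and go round outside the pin.

Call:
apply_moves(
  plan="-1 0 0 0.0 0;-1 0 0 -0.01 0;-1 0 0 -0.03 0;-1 0 0 -0.035 0;-1 -0.02 -0.022 0 0;-1 -0.027 -0.022 0 0;-1 -0.027 -0.022 0 0;-1 0 0 0 0",
)

```text
time: 6.95
tcp_pos: [0.4885, 0.239, 0.09]
tool_rot: [0.003, 1.0, -0.0, 0.0]
force: [-0.0, -0.2, 0.1]
width: 0.0001
gripper_force: 0.0
```

```bash
python3 - <<'E'
from h import *
import cv2
a=r.read_camera("top")["color"][170:245,290:390,::-1]
b=r.read_camera("side")["color"][145:235,250:370,::-1]
cv2.imwrite("pics/c4.png",np.hstack([cv2.resize(x,(396,297),interpolation=2) for x in(a,b)]))
E
python3 s.py
```

```text
{'time': 7.05, 'tcp_pos': [0.4866, 0.2407, 0.0898], 'force': [0.2985, 0.4948, -0.6361], 'width': -0.0001} 
 [[-1.0, 0.004, -0.001], [0.004, 1.0, 0.0], [0.001, 0.0, -1.0]]
```

View pics/c4.png

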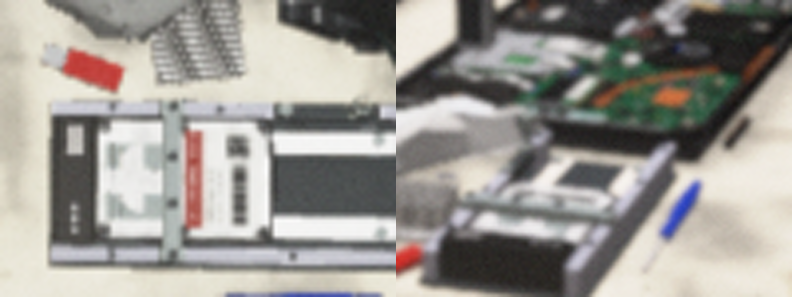

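Drive sits flush against the block (front edge at column ~97), and its rear edge (column 272) is clear of the keeper pivot (column ~285). Now I'll lower the finger beside the pin.

Call:
apply_moves(
  plan="-1 0 0 0.02 0;-1 0 0 0.02 0;-1 0 0 0.012 0;-1 0 0 0.003 0;-1 0 0 0 0",
)

```text
time: 7.55
tcp_pos: [0.4862, 0.2413, 0.0352]
tool_rot: [0.001, 1.0, -0.0, -0.0]
force: [0.1, -0.7, 0.7]
width: 0.0001
gripper_force: 0.0
```

Now push along −world x (+tool x), down to x ≈ 0.437.

Call:
apply_moves(
  plan="-1 0.005 0 0 0;-1 0.005 0 0 0;-1 0.005 0 0 0;-1 0.005 0 0 0;-1 0.005 0 0 0",
)

```text
time: 8.05
tcp_pos: [0.4614, 0.2414, 0.0357]
tool_rot: [0.001, 1.0, 0.001, 0.001]
force: [3.1, 7.2, -0.1]
width: 0.0004
gripper_force: 3.4
```

Call:
apply_moves(
  plan="-1 0.005 0 0 0;-1 0.005 0 0 0;-1 0.005 0 0 0;-1 0.005 0 0 0;-1 0.003 0 0 0;-1 0 0 0 0",
)

```text
time: 8.65
tcp_pos: [0.44, 0.2423, 0.0364]
tool_rot: [0.001, 1.0, 0.002, 0.003]
force: [2.5, 0.1, 1.3]
width: -0.0004
gripper_force: 0.8
```

Run:
```python
from h import *
import cv2
a=r.read_camera("top")["color"][170:245,290:390,::-1]
b=r.read_camera("side")["color"][145:235,250:370,::-1]
cv2.imwrite("pics/c5.png",np.hstack([cv2.resize(x,(396,297),interpolation=2) for x in(a,b)]))
```

```text
(no output)
```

View pics/c5.png

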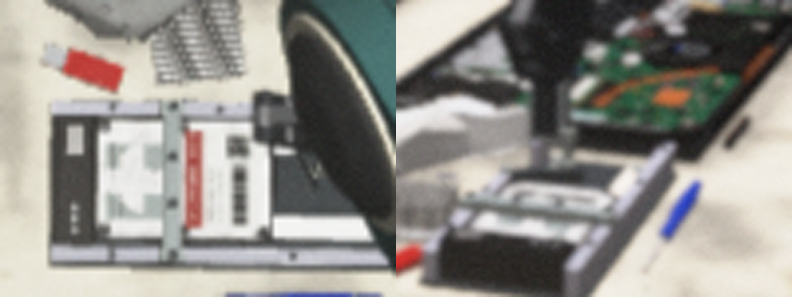

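The pin shows at top-panel (315,172): the keeper is at about 68°. I'll back off, go behind the pin and push it in +y.

Call:
apply_moves(
  plan="-1 -0.006 0 0 0;-1 0 -0.012 0 0;-1 0 -0.006 0 0;-1 0.014 0 0 0;-1 0.014 0 0 0;-1 0 0 0 0",
)

```text
time: 9.35
tcp_pos: [0.4148, 0.2229, 0.035]
tool_rot: [0.001, 1.0, -0.0, -0.0]
force: [0.8, -0.8, -0.1]
width: -0.0002
gripper_force: 0.0
```

Call:
apply_moves(
  plan="-1 0 0.004 0 0;-1 0 0.004 0 0;-1 0 0.004 0 0;-1 0 0.004 0 0;-1 0 0 0 0",
)

```text
time: 9.85
tcp_pos: [0.4166, 0.2396, 0.0351]
tool_rot: [0.001, 1.0, -0.0, -0.0]
force: [0.1, -0.2, -0.6]
width: -0.0002
gripper_force: 0.0
```

Call:
apply_moves(
  plan="-1 0 0.004 0 0;-1 0 0.004 0 0;-1 0 0.002 0 0;-1 0 0 0 0",
)

```text
time: 10.25
tcp_pos: [0.4166, 0.2495, 0.0352]
tool_rot: [0.001, 1.0, 0.0, 0.0]
force: [0.8, -0.2, 0.3]
width: 0.0002
gripper_force: 0.0
```

Call:
apply_moves(
  plan="-1 0 0.002 0 0;-1 0 0.002 0 0;-1 0 0 0 0",
)

```text
time: 10.55
tcp_pos: [0.4166, 0.2517, 0.035]
tool_rot: [0.001, 1.0, -0.002, -0.0]
force: [-0.4, -17.6, 4.9]
width: -0.0001
gripper_force: 8.8
```

Firm stop at 17.6 N. I'll back off, lift clear and check.

Call:
apply_moves(
  plan="-1 0 -0.01 0 0;-1 0 -0.01 0 0;-1 0 0 -0.03 0;-1 0 0 -0.04 0;-1 -0.03 -0.03 -0.04 0;-1 -0.04 -0.02 -0.03 0;-1 -0.04 0 0 0;-1 0 0 0 0",
)

```text
time: 11.35
tcp_pos: [0.5225, 0.1873, 0.1675]
tool_rot: [0.003, 1.0, 0.0, 0.0]
force: [-0.1, -0.8, -0.5]
width: -0.0001
gripper_force: 0.0
```

Run:
```python
from h import *
import cv2
a=r.read_camera("top")["color"][170:245,290:390,::-1]
b=r.read_camera("side")["color"][145:235,250:370,::-1]
cv2.imwrite("pics/c6.png",np.hstack([cv2.resize(x,(396,297),interpolation=2) for x in(a,b)]))
```

```text
(no output)
```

View pics/c6.png

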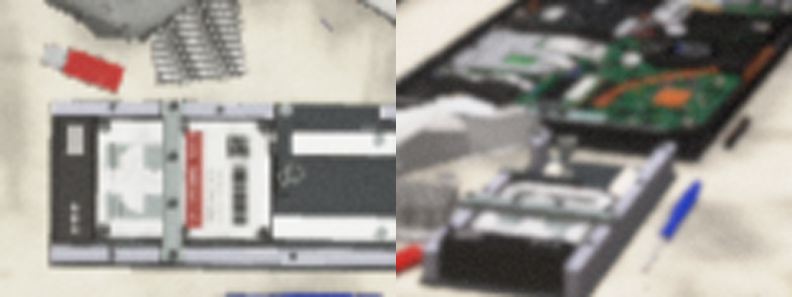

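The keeper lies straight across: pivot at (285,110), pin at (290,178), and parallax explains the offset. The drive is flush with the block and nothing else has moved.

```bash
python3 -c "
from cell import r
print(r.sign_off())"
```

```text
the job is handed in; nothing more can be done
None
```

I handed the job in at about 11.5 s of the allowed 48 s: by the last pictures the drive is home against the connector block under the crossbar, the keeper is closed behind it, and the other things look unmoved (no verdict came back).

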